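Set the carousel collar on the spindle flat

TASK

The autosampler's tray wheel is off and its brass collar has to go back on the spindle: lift the collar up off its post and slip it down over the spindle. Turn the stiff spindle with the gripper until you feel a finger lie flat on the ground flat and that flat looks straight out of the loading gap in the deck's rim. Finish while holding the collar up off the bearing with its top face level with the black line on the spindle and its screw squarely over the flat, fingers off the screw so that a colleague can tighten it; leave everything else on the bench where it is.

Things in the scene. Friction and masses are not known exactly. Their poses are not given: they have to be found in the camera images.
- autosampler: Cream carousel autosampler, fixed, 340 mm deep, 320 wide. Deck 50 mm high with a 20 mm rim (radius 137 mm) open for 75 degrees at the front: the loading gap. A 150 mm high housing along its back, 145 to 190 mm behind the spindle, has a thin 250 mm high probe arm at one corner, swung outwards. Origin on the bench under the spindle axis; x points to the back housing, so the gap lies at -x; z up.
- boss_top (a point): Top centre of the aluminium bearing boss (34 mm in diameter) out of which the spindle stands, 75 mm above the bench; the flange under the boss (76 mm in diameter) has its top 58 mm above the bench.
- spindle_flat: The bright ground flat on the side of the spindle, 12 mm wide, 54 mm tall. Origin at the centre of its face, 7.4 mm from the spindle axis, 29 mm above the boss; x points straight out of the flat, away from the axis; z up. The spindle measures 20 mm across the round, 17.4 mm across the flat and the round behind it. At the start the flat looks in any direction at least 0.8 rad away from the gap.
- spindle_tip (a point): Centre of the top end of the spindle, an upright dark steel bar of 20 mm diameter standing 60 mm above the boss (tip 135 mm above the bench), its top 3 mm chamfered. A white paint mark on its end runs from the centre towards the flat. It turns without limit either way about its own axis, needs 0.06 N m to turn and stays where it is left; it cannot slide.
- spindle_line (a point): Centre of the spindle at the height of the thin black line (2 mm wide) round it, 28 mm above the boss, 103 mm above the bench.
- collar: Brass collar: ring of 44 mm outer diameter, 23 mm bore, 18 mm high, about 160 g, with one black set screw standing out of its side. Starts level on one of the two posts of the stand, its underside 45 mm above the bench. Origin at the centre of its underside; x points radially out through the screw; z up, along the bore. A short black mark on its top face lies over the screw.
- collar_screw: The backed-out set screw of the collar, 8 mm in diameter, standing 6 mm out of the collar's side at half its height. Its frame is the collar's (origin at the centre of the collar's underside, x towards the screw).
- collar_top (a point): Centre of the collar's top face, 18 mm above its underside.
- screw_tip (a point): Outer end of the set screw, 28 mm from the collar's axis and 9 mm above its underside.
- stand: White plastic parts stand fixed to the bench, 210 by 75 mm, base 14 mm high, with two upright posts at +47.5 and -47.5 mm along its x. Each post has a 30 mm shoulder whose top is 45 mm above the bench and on which a ring rests, and above it a 16 mm steel pin up to 92 mm above the bench. Origin under the centre of its base.
- spacer: White plastic spacer ring of the collar's size (44 mm, 18 mm high) but without a screw, on the other post. Not needed. Origin at the centre of its underside.
- hex_key: Dark L-shaped hex key, 90 by 26 mm, 6 mm thick, lying on the autosampler's deck in the loading gap. Not needed. Origin at the middle of its long leg, underside.
- tube_rack: White rack, 170 by 90 mm, 113 mm high with its orange-capped tubes. Not needed. Origin under its centre.
- wash_bottle: White plastic bottle, 68 mm in diameter, 160 mm high. Not needed. Origin under its centre.
- beaker: Clear plastic beaker, 80 mm in diameter, 100 mm high. Not needed. Origin under its centre.
Mind the look-alikes: they are no part of the job. Of the things like the collar, leave any that is orange; of the rest the smaller one is meant.

How it is judged:
By the outcome, as a careful person would: the job done as asked, in the order asked, and still so for the second after the job is handed in, while the arm keeps its last pose, push and grip.
It also fails if it takes over 72 s, if anything falls off the work surface, if the arm or the gripper's body presses on something with over 40 N, if the wrist force passes 120 N, or if a joint passes its speed limit or range.

ROBOT

A 6-joint arm with a two-finger parallel gripper is mounted at the origin on the work surface. World frame = base frame: x ahead of the robot, y to its left, z up, the work surface at z = 0. Lengths are in m, angles in rad, forces in N, time in s.
With the tool pointing down it reaches from about 0.325 to 0.9 m from the base axis. Payload 6.1 kg.
Tool frame: the origin (TCP) lies midway between the tips of the shut fingers; the grasp point (between the pads) lies 19 mm behind it; z points along the fingers, y is the line along which they close (so a half turn about z gives the same grasp; the last joint's range is limited). The gripper opens to 85 mm and grips with 20 to 120 N. Pads are 22 mm wide; open, the fingers measure 114 mm over their backs; the gripper's body (76 mm by 85 mm) begins 54 mm behind the grasp point. The pads swing forward as they close: fully open they stand 13 mm farther back than shut.
Start: joints at [-1.304, 0.22, 1.526, -0, 1.395, -0.126], TCP at [0.239, -0.577, 0.231] pointing down, gripper open.
Joint ranges: [-2.98, 2.98], [-0.91, 2.08], [0.09, 2.57], [-1.24, 4.39], [0.2, 2.65], [-2.68, 2.68]. Speed limits (rad/s): [2.57, 2.57, 3.01, 3.14, 3.14, 3.14].

INTERFACE

Orientations are given as [roll, pitch, yaw] about the fixed x, y, z axes, in that order (R = Rz(yaw) Ry(pitch) Rx(roll)).
In Python, from plant import movep, move_l, set_joints, gripper_to, hold, inverse_kinematics, observe, get_image, get_calibration, Unreachable, job_done gives the robot as it stands. Calls block until the motion is done:
- movep(position, orientation): joint-space move of the TCP to a pose.
- move_l(position, feed=0.15, rotation=None, max_force=None): straight line of the TCP; rotation=None keeps the orientation; feed is the mean speed in m/s. With max_force (N) it stops when the force on the tool has changed by that much, and returns True; else False.
- set_joints(angles): joint-space move.
- gripper_to(opening, f_grip=None): finger opening in m; f_grip is the grip in N (None keeps the last); returns when the fingers have stopped.
- hold(seconds).
- inverse_kinematics(position, orientation): joint angles nearest the present ones, or None.
- observe(): the state.
- get_image(name): name is "scene" or "top" or "wrist"; returns (picture, depth): 384x512x3 uint8, red, green, blue; 384x512 float32, m along the optical axis (not along the pixel's ray), 0 where there is no reading.
- get_calibration(name): a dict with "intrinsics" (3x3 intrinsics, pixels), "world_from_camera" (4x4, takes a point from camera to world coordinates). Camera axes: x right, y down, z forward; pixel columns grow to the right and rows downward; lengths in m; the calibration is good to about 2 mm. A picture is of the moment at which its call begins: read the wrist's pose just before it. get_calibration takes no time and is no camera call; for the wrist camera it gives the pose at the moment of the call.
A pose or a line that the arm cannot do raises Unreachable and nothing moves.
- job_done(): hands the job in; it is judged then, once.
The state is a dict: "time_s": time; "q": joint angles; "joint_velocities": joint speeds; "joint_torque": joint torques, N m; "eef_pos": TCP position; "tcp_rot": TCP orientation; "ft_force": force on the tool from outside, world axes, zero at the start; "torque": the same for the moment, N m; "opening": finger opening in m; "grasp_force": force on a finger pad.
Only numpy, scipy, OpenCV 4.12 (cv2) and the standard library are available. Lean on these libraries where they do the work, as an engineer would, in place of code of your own. Each camera call takes 0.05 s, during which the arm holds its last target. There are 200 camera calls.

## Working session

There is one attempt and no reset: what is moved stays moved. The work goes in short steps, each a Python script; the robot and the scene stay as the last script left them, time stands still between calls to the robot, and variables do not carry over. Pictures are saved under pics/ and viewed, at most 10 in all, crops included, and the job is handed in when it is done.

```bash
mkdir -p pics; ls; python3 - <<'E'
from plant import *
import cv2,numpy as np
for n in ("scene","top"):
    im,d=get_image(n); cv2.imwrite(f"pics/{n}0.png",im[...,::-1]); np.savez(f"{n}0.npz",im=im,d=d)
    c=get_calibration(n); print(n,c["intrinsics"].round(1).tolist(),c["world_from_camera"].round(4).tolist())
o=observe(); print(o)
E
```

```text
pics
scene [[496.0, 0.0, 247.6], [0.0, 496.0, 191.4], [0.0, 0.0, 1.0]] [[0.8408, 0.4441, -0.3095, 1.0128], [0.5412, -0.6994, 0.4668, -0.8151], [-0.0092, -0.56, -0.8284, 1.4697], [0.0, 0.0, 0.0, 1.0]]
top [[449.2, 0.0, 258.5], [0.0, 449.2, 191.7], [0.0, 0.0, 1.0]] [[0.0151, -0.9884, 0.1511, 0.3066], [-0.9998, -0.0129, 0.015, -0.034], [-0.0128, -0.1513, -0.9884, 1.3856], [0.0, 0.0, 0.0, 1.0]]
{'time_s': 0.1, 'q': array([-1.30412732e+00,  2.21139351e-01,  1.52749911e+00, -1.50308335e-05,
        1.39471395e+00, -1.26094204e-01]), 'joint_velocities': array([-0.00012789, -0.003051  , -0.0006186 , -0.0005754 , -0.00063051,
       -0.00035146]), 'joint_torque': array([ 6.46749450e-04, -4.98246396e+01, -3.90548301e+01, -1.28546853e-04,
        5.69879398e-03, -9.54833951e-06]), 'eef_pos': array([ 0.2390635 , -0.57687733,  0.23031227]), 'tcp_rot': array([-3.13984501e+00, -2.06630937e-04,  3.92765675e-01]), 'ft_force': array([ 0.46570493, -0.07613084, -0.52126505]), 'torque': array([ 0.01885048, -0.00619797,  0.00132397]), 'grasp_force': 0.0, 'opening': 0.08544747404342254}
```

View pics/scene0.png

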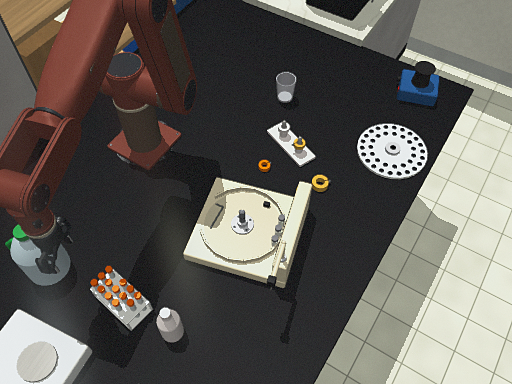

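View pics/top0.png

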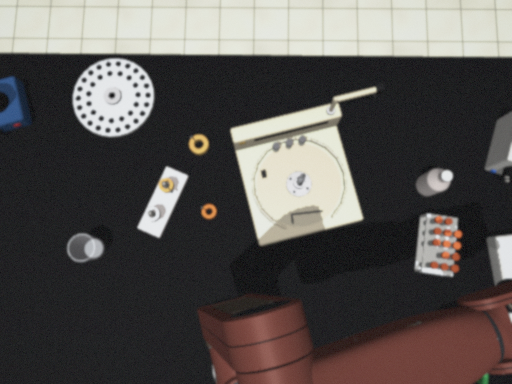

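Scene and top pictures: the brass ring on the stand post is at scene (299,145) / top (166,185). Other rings are a larger brass one on the bench at scene (320,183) / top (198,144), an orange one at scene (265,165) / top (209,211), and the white spacer at scene (284,130) / top (153,212). I choose the one on the post. The spindle is at top (300,181) and the gap faces the robot. I'll check the choice with a close wrist view.

```bash
cat > h.py <<'E'
import numpy as np,cv2
from plant import *
def ray(c,uv):
    K=np.array(c["intrinsics"]);T=np.array(c["world_from_camera"])
    uv=np.atleast_2d(np.asarray(uv,float))
    d=np.c_[uv,np.ones(len(uv))]@np.linalg.inv(K).T@T[:3,:3].T
    return T[:3,3],d
def onz(c,uv,z):
    o,d=ray(c,uv); return o+d*((z-o[2])/d[:,2])[:,None]
def snap(n,f=None):
    c=get_calibration(n); im,d=get_image(n)
    if f: cv2.imwrite(f"pics/{f}.png",im[...,::-1])
    return c,im,d
def st():
    o=observe(); return o["time_s"],o["eef_pos"].round(4),o["tcp_rot"].round(3),o["ft_force"].round(1),o["torque"].round(2),round(o["opening"],4),round(o["grasp_force"],1)
E
python3 - <<'E'
from h import *
c=get_calibration("top")
for n,uv,z in (("collar",(166,185),.063),("spacer",(153,212),.063),("tip",(301,179),.135),("bigring",(198,144),.02),("orange",(209,211),.02),
  ("corner FL",(260,245),.05),("corner FR",(363,219),.05),("hexk",(307,212),.05),("armtip",(378,90),.25),("mount",(335,107),.25)): print(n,onz(c,uv,z)[0].round(4))
w=get_calibration("wrist"); o=observe()
from scipy.spatial.transform import Rotation as R
Rt=R.from_euler("xyz",o["tcp_rot"]).as_matrix(); T=w["world_from_camera"]
print(w["intrinsics"],Rt.T@T[:3,:3],Rt.T@(T[:3,3]-o["eef_pos"]))
for p in ([.41,.18,.3],[.37,-.14,.35]):
  for y in np.arange(-3,3.2,.5): 
    q=inverse_kinematics(p,[np.pi,0,y]); print(p,y,None if q is None else np.round(q,2))
E
```

```text
collar [0.5254 0.2633 0.063 ]
spacer [0.4437 0.2982 0.063 ]
tip [ 0.5356 -0.1346  0.135 ]
bigring [0.664  0.1785 0.02  ]
orange [0.4536 0.1373 0.02  ]
corner FL [ 0.3515 -0.0206  0.05  ]
corner FR [ 0.4327 -0.3255  0.05  ]
hexk [ 0.4514 -0.1593  0.05  ]
armtip [ 0.7559 -0.3282  0.25  ]
mount [ 0.7079 -0.2144  0.25  ]
[[294.77379634   0.         251.40891963]
 [  0.         294.77379634 188.13877044]
 [  0.           0.           1.        ]] [[-7.98906052e-04 -9.61806082e-01 -2.73730566e-01]
 [ 9.99999249e-01 -1.02265523e-03  6.74716627e-04]
 [-9.28878550e-04 -2.73729822e-01  9.61806177e-01]] [ 0.06871895 -0.00025511 -0.14168589]
[0.41, 0.18, 0.3] -3.0 [ 0.24 -0.26  1.87  0.    1.53 -1.48]
[0.41, 0.18, 0.3] -2.5 [ 0.24 -0.26  1.87  0.    1.53 -1.98]
[0.41, 0.18, 0.3] -2.0 [ 0.24 -0.26  1.87  0.    1.53 -2.48]
[0.41, 0.18, 0.3] -1.5 None
[0.41, 0.18, 0.3] -1.0 None
[0.41, 0.18, 0.3] -0.5 [ 0.24 -0.26  1.87 -0.    1.53  2.31]
[0.41, 0.18, 0.3] 0.0 [ 0.24 -0.26  1.87 -0.    1.53  1.81]
[0.41, 0.18, 0.3] 0.5 [ 0.24 -0.26  1.87 -0.    1.53  1.31]
[0.41, 0.18, 0.3] 1.0 [ 0.24 -0.26  1.87 -
[... 303 characters left out ...]
0.    1.66 -2.27]
[0.37, -0.14, 0.35] -2.5 None
[0.37, -0.14, 0.35] -2.0 None
[0.37, -0.14, 0.35] -1.5 [-0.56 -0.41  1.89 -0.    1.66  2.51]
[0.37, -0.14, 0.35] -1.0 [-0.56 -0.41  1.89 -0.    1.66  2.01]
[0.37, -0.14, 0.35] -0.5 [-0.56 -0.41  1.89 -0.    1.66  1.51]
[0.37, -0.14, 0.35] 0.0 [-0.56 -0.41  1.89 -0.    1.66  1.01]
[0.37, -0.14, 0.35] 0.5 [-0.56 -0.41  1.89 -0.    1.66  0.51]
[0.37, -0.14, 0.35] 1.0 [-0.56 -0.41  1.89 -0.    1.66  0.01]
[0.37, -0.14, 0.35] 1.5 [-0.56 -0.41  1.89  0.    1.66 -0.49]
[0.37, -0.14, 0.35] 2.0 [-0.56 -0.41  1.89  0.    1.66 -0.99]
[0.37, -0.14, 0.35] 2.5 [-0.56 -0.41  1.89  0.    1.66 -1.49]
[0.37, -0.14, 0.35] 3.0 [-0.56 -0.41  1.89  0.    1.66 -1.99]
```

```bash
python3 - <<'E'
from h import *
movep([.535,-.135,.27],[np.pi,0,.26]); hold(.2); print(st())
c,im,d=snap("wrist","w_sp"); np.savez("w_sp.npz",im=im,d=d,T=c["world_from_camera"],K=c["intrinsics"])
movep([.525,.263,.2],[np.pi,0,1.8]); hold(.2); print(st())
c,im,d=snap("wrist","w_co"); np.savez("w_co.npz",im=im,d=d,T=c["world_from_camera"],K=c["intrinsics"])
a=cv2.imread("pics/w_sp.png"); b=cv2.imread("pics/w_co.png")
cv2.imwrite("pics/both.png",np.vstack([cv2.resize(a[60:300,60:460],(800,480),interpolation=2)]))
cv2.imwrite("pics/co_crop.png",cv2.resize(b[90:270,130:370],(800,600),interpolation=2))
E
```

```text
(2.225, array([ 0.5348, -0.1358,  0.2698]), array([-3.142,  0.   ,  0.259]), array([ 0.5,  0.1, -0.8]), array([-0.02,  0.06,  0.01]), 0.0852, 0.0)
(3.975, array([0.5256, 0.262 , 0.2003]), array([3.141, 0.   , 1.798]), array([ 0.1,  0.3, -0.2]), array([ 0.05, -0.03, -0.03]), 0.0851, 0.0)
```

View pics/w_sp.png

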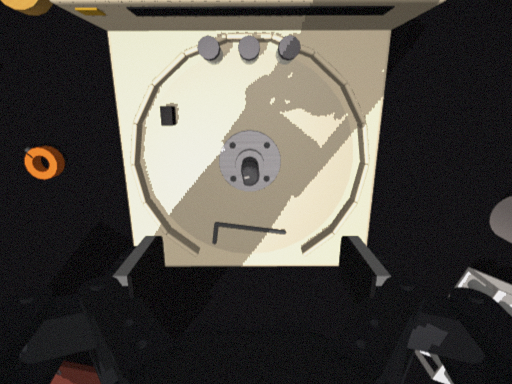

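View pics/co_crop.png

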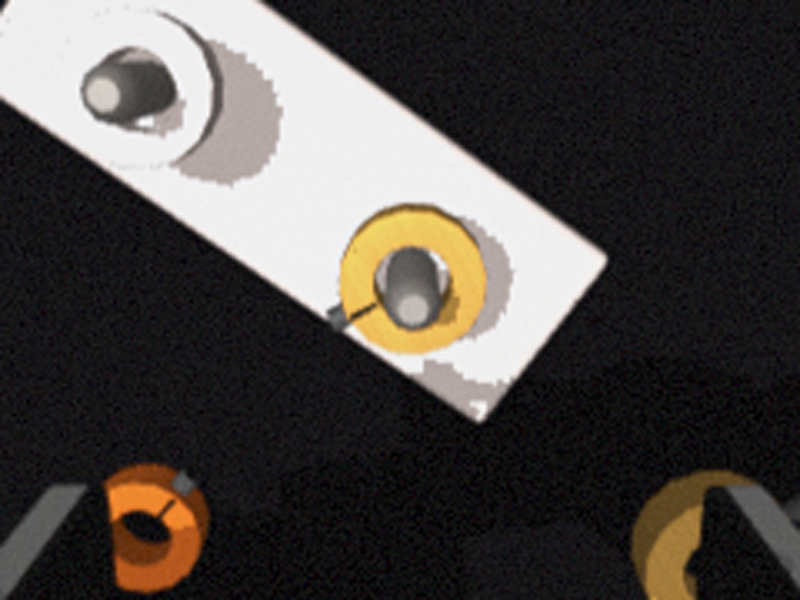

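Wrist views: the autosampler's front edge is level at row 266, with the spindle tip near (250,178). In the crop the brass collar sits on its post (full image about (254,174)) with the screw lower left at (231,185), and the white spacer is on the other post. The choice is confirmed; now the precise numbers.

```bash
python3 - <<'E'
from h import *
def ld(n):
    z=np.load(n+".npz"); return dict(intrinsics=z["K"],world_from_camera=z["T"]),z["im"],z["d"]
c,im,d=ld("w_co")
hsv=cv2.cvtColor(im,cv2.COLOR_RGB2HSV)
m=cv2.inRange(hsv,(18,90,90),(30,255,255)); m[:140]=0;m[220:]=0;m[:,:215]=0;m[:,285:]=0
k=max(cv2.findContours(m,0,1)[0],key=cv2.contourArea)
def circ(P):
    A=np.c_[2*P[:,:2],np.ones(len(P))]; s=np.linalg.lstsq(A,(P[:,:2]**2).sum(1),rcond=None)[0]; return s[:2],np.sqrt(s[2]+s[:2]@s[:2])
for z in (.063,):
    P=onz(c,k[:,0],z); 
    ce,r=circ(P)
    for _ in range(3):
        e=abs(np.hypot(*(P[:,:2]-ce).T)-r); P=P[e<2*np.median(e)+1e-4]; ce,r=circ(P)
    print("collar",ce.round(4),r.round(4))
sm=(hsv[...,2]<110)&(hsv[...,1]<110)
s=onz(c,[[231,185]],.054)[0]; v=s[:2]-ce; print("screw",s.round(4),np.hypot(*v),np.arctan2(v[1],v[0]))
print("depth",d[174,245],d[170,240])
c,im,d=ld("w_sp")
g=cv2.cvtColor(im,cv2.COLOR_RGB2GRAY)
# front edge
P=[]
for u in range(170,335,3):
    col=g[255:275,u].astype(int); P.append((u,255.5+np.argmin(np.diff(col))))
P=np.array(P); W=onz(c,P,.05); l=cv2.fitLine(W[:,:2].astype(np.float32),cv2.DIST_HUBER,0,1e-4,1e-4).ravel(); print("front",np.arctan2(l[1],l[0]),l, np.std(P[:,1]))
for r in (60,80,200,230):
    row=g[r].astype(int); a=100+np.argmax(np.diff(row[100:175])); b=330+np.argmin(np.diff(row[330:400])); print(r,a,b,onz(c,[[a+.5,r],[b+.5,r]],.05)[:,:2].round(4).tolist())
cv2.imwrite("pics/sp_crop.png",cv2.resize(im[120:200,200:300,::-1],(800,640),interpolation=cv2.INTER_CUBIC)[:600])
for z,uv in ((.135,(250,178)),(.058,(249.5,160))): print(onz(c,[uv],z)[0].round(4))
E
```

```text
collar [0.5256 0.2662] 0.0212
screw [0.5069 0.2481 0.054 ] 0.026017454915950873 -2.374063563633736
depth 0.3058082 0.28667888
front -1.3134116 [ 0.2545523  -0.967059    0.40432355 -0.20994374] 0.36994527180683284
60 110 387 [[0.6072, 0.0485], [0.6874, -0.2554]]
80 113 385 [[0.5867, 0.0424], [0.6668, -0.2613]]
200 127 371 [[0.4457, 0.0058], [0.5259, -0.2985]]
230 131 368 [[0.4053, -0.0053], [0.4855, -0.3099]]
[ 0.5346 -0.1344  0.135 ]
[ 0.5377 -0.1327  0.058 ]
```

View pics/sp_crop.png

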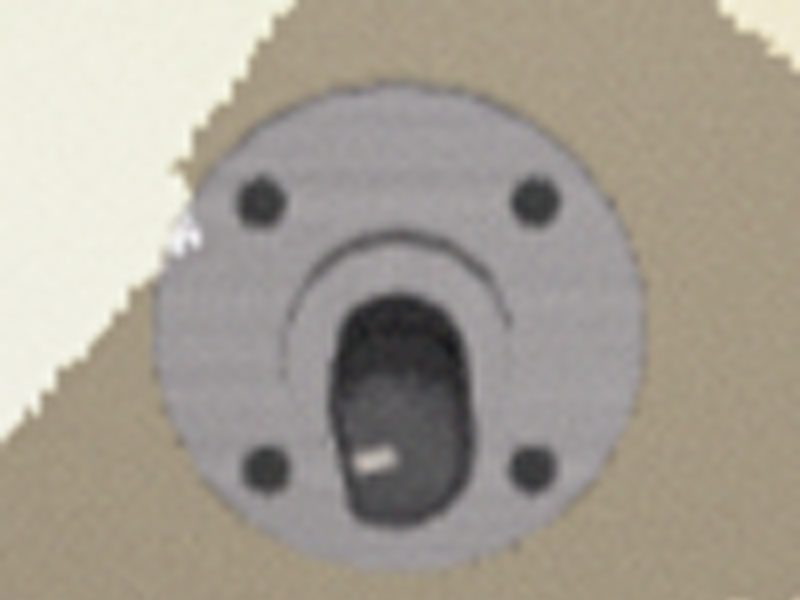

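The flange centre is near crop (400,325) and the tip near (392,450). The white mark and the straight flat edge face image left, slightly down, so the flat points to about 2.0 rad in the world. Next: look at the collar again in the grasp orientation, refine, then grasp and lift.

```bash
cat >> h.py <<'E'
def circ(P):
    P=P[:,:2]
    for _ in range(5):
        A=np.c_[2*P,np.ones(len(P))]; s=np.linalg.lstsq(A,(P**2).sum(1),rcond=None)[0]; ce=s[:2]; r=np.sqrt(s[2]+ce@ce)
        e=abs(np.hypot(*(P-ce).T)-r); P=P[e<2*np.median(e)+2e-4]
    return ce,r
def collar(c,im,z,near,rad=45):
    """outer circle of the brass top face at height z, near pixel"""
    hsv=cv2.cvtColor(im,cv2.COLOR_RGB2HSV); m=cv2.inRange(hsv,(18,90,60),(32,255,255))
    w=np.zeros_like(m); cv2.circle(w,tuple(int(v) for v in near),rad,255,-1); m&=w
    k=max(cv2.findContours(m,0,1)[0],key=cv2.contourArea)[:,0]
    return circ(onz(c,k,z))
def px(c,p):
    T=np.linalg.inv(c["world_from_camera"]); q=np.array(c["intrinsics"])@(T[:3,:3]@p+T[:3,3]); return q[:2]/q[2]
def upcrop(im,near,s,f,k=8):
    u,v=map(int,near); a=im[max(v-s,0):v+s,max(u-s,0):u+s,::-1]; cv2.imwrite(f"pics/{f}.png",cv2.resize(a,None,fx=k,fy=k,interpolation=cv2.INTER_CUBIC)); return u-s,v-s
E
python3 - <<'E'
from h import *
gripper_to(.068,40)
movep([.5256,.2662,.2],[np.pi,0,.768]); hold(.3); print(st())
c,im,d=snap("wrist","w_co2"); n=px(c,np.array([.5256,.2662,.063])); ce,r=collar(c,im,.063,n); print(n,ce,r)
g=cv2.cvtColor(im,cv2.COLOR_RGB2HSV)
# screw: dark grey blob beyond the ring on the white base
print(upcrop(im,n,36,"co2"), px(c,np.r_[ce,.063]))
# spindle tip by depth in earlier view
z=np.load("w_sp.npz"); c=dict(intrinsics=z["K"],world_from_camera=z["T"]); D=z["d"]
vv,uu=np.mgrid[165:190,238:262]; o,dr=ray(c,np.c_[uu.ravel(),vv.ravel()]); P=o+dr*D[vv,uu].ravel()[:,None]
m=P[:,2]>.126; print("tip",m.sum(),P[m].mean(0),np.median(P[m],0),P[m].min(0),P[m].max(0))
E
```

```text
(5.625, array([0.5256, 0.2662, 0.2   ]), array([-3.142,  0.   ,  0.768]), array([-0.1,  0.2, -0.2]), array([-0.02,  0.03,  0.03]), 0.0681, 0.0)
[251.72687142 177.67472605] [0.52678503 0.26597714] 0.02123305534543058
(215, 141) [252.73795873 176.97737257]
tip 311 [ 0.53729856 -0.13349806  0.135944  ] [ 0.53709667 -0.13359674  0.13368246] [ 0.52543844 -0.14286584  0.12647203] [ 0.60121211 -0.11802401  0.41154924]
```

View pics/co2.png

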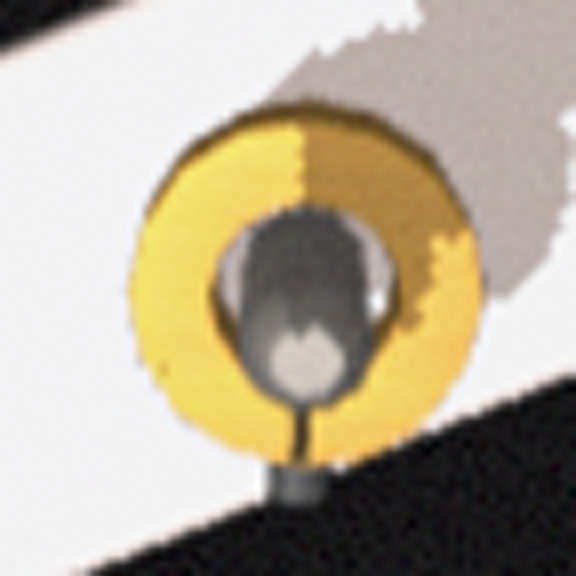

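The screw is at crop (298,485) and the black mark at (300,435), with the collar centre at (306,291). That puts the screw about 0.04 rad off the tool's -x, so I'll grasp at yaw 0.728.

```bash
python3 - <<'E'
from h import *
z=np.load("w_sp.npz"); c=dict(intrinsics=z["K"],world_from_camera=z["T"]); D=z["d"]
vv,uu=np.mgrid[165:190,238:262]; o,dr=ray(c,np.c_[uu.ravel(),vv.ravel()]); P=o+dr*D[vv,uu].ravel()[:,None]
m=(P[:,2]>.1325)&(P[:,2]<.14); uv=np.c_[uu.ravel(),vv.ravel()][m]; print("tip",m.sum(),P[m].mean(0).round(4),uv.mean(0),uv.min(0),uv.max(0),onz(c,[uv.mean(0)],.135).round(4))
p=[.5268,.2660]; yaw=.728
movep([*p,.12],[np.pi,0,yaw])
print(move_l([*p,.036],.08,max_force=15),st())
gripper_to(.03,40); hold(.2); print(st())
print(move_l([*p,.046],.03,max_force=25),st())
move_l([*p,.18],.15); print(st())
movep([.5363,-.1333,.21],[np.pi,0,.258]); hold(.3); print(st())
c,im,d=snap("wrist","w_held")
upcrop(im,px(c,np.array([.5363,-.1333,.20])),50,"held",6)
E
```

```text
tip 233 [ 0.5359 -0.1338  0.134 ] [249.68240343 176.3776824 ] [242 167] [258 185] [[ 0.5361 -0.1337  0.135 ]]
False (7.2917, array([0.5274, 0.2662, 0.0367]), array([ 3.141e+00, -1.000e-03,  7.280e-01]), array([-1. ,  0.8, -0. ]), array([ 0.01, -0.  , -0.02]), 0.0679, 0.0)
(7.8333, array([0.5273, 0.2663, 0.0369]), array([ 3.141e+00, -1.000e-03,  7.280e-01]), array([-0.1, -1. ,  6.1]), array([-0.04,  0.21, -0.03]), 0.0433, 40.8)
False (8.3167, array([0.5267, 0.266 , 0.046 ]), array([-3.142,  0.   ,  0.728]), array([-0.1,  0.4, -2.4]), array([-0.  , -0.02, -0.04]), 0.043, 40.8)
(9.3583, array([0.526 , 0.2657, 0.1786]), array([-3.141e+00,  2.000e-03,  7.280e-01]), array([-0.5, -0.1, -2.3]), array([-0.03,  0.01,  0.03]), 0.0428, 40.8)
(11.1417, array([ 0.5365, -0.1326,  0.2099]), array([-3.141,  0.   ,  0.259]), array([-0.5,  0.4, -2. ]), array([ 0.02, -0.01,  0.03]), 0.0431, 40.8)
```

View pics/held.png

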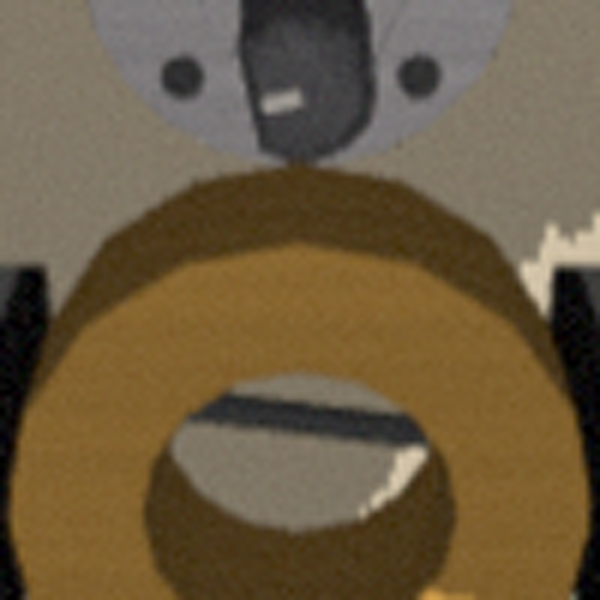

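The collar is in hand, centred at crop (300,510), with the spindle tip just beyond at (308,100) and the mark pointing left. Measuring collar and tip in this same picture.

```bash
python3 - <<'E'
from h import *
hold(.2)
print(st()); c,im,d=snap("wrist","w_held2"); o=observe(); t=o["eef_pos"]; yaw=o["tcp_rot"][2]
Rm=np.array([[np.cos(yaw),-np.sin(yaw)],[np.sin(yaw),np.cos(yaw)]])
zt=t[2]+.0081+.018; n=px(c,np.r_[t[:2],zt])
# depth based top face of collar
vv,uu=np.mgrid[0:384,0:512]; O,dr=ray(c,np.c_[uu.ravel(),vv.ravel()]); P=O+dr*d.ravel()[:,None]
hsv=cv2.cvtColor(im,cv2.COLOR_RGB2HSV).reshape(-1,3)
near=np.hypot(*(P[:,:2]-t[:2]).T)<.03
br=near&(hsv[:,0]>15)&(hsv[:,0]<33)&(hsv[:,1]>90)&(abs(P[:,2]-zt)<.005)
M=br.reshape(384,512).astype(np.uint8)*255; print("top z",np.median(P[br][:,2]),br.sum())
k,h=cv2.findContours(M,cv2.RETR_CCOMP,1); k=sorted(k,key=cv2.contourArea)[::-1]
for q in k[:2]:
    ce,r=circ(onz(c,q[:,0]+0.0,zt)); print("collar-tcp in tool x,(-)y",(Rm.T@(ce-t[:2])).round(4),r.round(4),len(q))
near=np.hypot(*(P[:,:2]-[.536,-.1335]).T)<.013
m=near&(P[:,2]>.1325)&(P[:,2]<.138)
uv=np.c_[uu.ravel(),vv.ravel()][m]; ce,r=circ(onz(c,max(cv2.findContours(m.reshape(384,512).astype(np.uint8),0,1)[0],key=cv2.contourArea)[:,0],.1335))
print("tip",m.sum(),P[m].mean(0).round(4),ce.round(4),r.round(4), uv.min(0),uv.max(0))
g=(hsv[:,2]>120)&near&(P[:,2]>.125)&(hsv[:,1]<80); print("mark",g.sum(),P[g].round(4).tolist()[:12])
E
```

```text
(11.3917, array([ 0.5363, -0.1332,  0.21  ]), array([3.142, 0.   , 0.258]), array([ 0.5, -0.2, -1.1]), array([ 0.04, -0.02,  0.03]), 0.0429, 40.8)
top z 0.23519543248210908 5255
collar-tcp in tool x,(-)y [0.0001 0.0002] 0.0215 311
collar-tcp in tool x,(-)y [0.0006 0.0001] 0.0106 141
tip 355 [ 0.5363 -0.1337  0.134 ] [ 0.5358 -0.1332] 0.0084 [241 186] [263 208]
mark 15 [[0.5357, -0.1314, 0.1346], [0.5359, -0.1322, 0.1347], [0.534, -0.1287, 0.1342], [0.5344, -0.1294, 0.135], [0.534, -0.1302, 0.1331], [0.5343, -0.131, 0.1335], [0.5349, -0.1316, 0.1345], [0.5351, -0.1324, 0.1346], [0.533, -0.1289, 0.1337], [0.5341, -0.1295, 0.1365], [0.5336, -0.1304, 0.1343], [0.5341, -0.131, 0.1353]]
```

```bash
python3 - <<'E'
from h import *
p=[.5360,-.1335]
move_l([*p,.140],.1); hold(.2); print(st())
print(move_l([*p,.115],.03,max_force=10),st())
E
```

```text
(12.4917, array([ 0.5366, -0.1337,  0.1409]), array([ 3.141e+00, -1.000e-03,  2.580e-01]), array([ 0. ,  0.4, -2.2]), array([0.02, 0.02, 0.01]), 0.0433, 40.8)
False (13.475, array([ 0.5361, -0.1336,  0.1152]), array([ 3.141, -0.   ,  0.258]), array([ 0.3, -0.2, -1.9]), array([ 0.01, -0.07,  0.01]), 0.0431, 40.8)
```

```bash
python3 - <<'E'
from h import *
p=[.5360,-.1335]
print(move_l([*p,.072],.06,max_force=10),st())
print(move_l([*p,.064],.01,max_force=6),st())
hold(.2);print(st())
gripper_to(.068); hold(.1); print(st())
move_l([*p,.2],.2); hold(.2)
c,im,d=snap("wrist","w_on"); print(st())
print(upcrop(im,px(c,np.array([*p,.12])),37,"on",8))
E
```

```text
False (14.3417, array([ 0.5359, -0.1336,  0.072 ]), array([3.142, 0.   , 0.258]), array([-0.5, -0.4, -1.9]), array([ 0.02, -0.01,  0.02]), 0.0435, 40.9)
True (14.9167, array([ 0.536 , -0.1335,  0.0668]), array([3.142, 0.   , 0.258]), array([0. , 0.6, 4.9]), array([-0.02,  0.11,  0.  ]), 0.0432, 41.5)
(15.1167, array([ 0.536 , -0.1335,  0.0668]), array([3.142, 0.   , 0.258]), array([-0.9, -0.1,  4.9]), array([0.06, 0.1 , 0.07]), 0.0429, 41.6)
(15.5833, array([ 0.5349, -0.1331,  0.0655]), array([-3.14e+00,  2.00e-03,  2.58e-01]), array([ 0.9, -0. , -0.3]), array([ 0.04, -0.02,  0.05]), 0.068, 0.0)
(16.6583, array([ 0.5353, -0.1332,  0.1985]), array([-3.139,  0.004,  0.258]), array([ 0.4, -0.3, -0.4]), array([-0.01, -0.01, -0.04]), 0.0678, 0.0)
(215, 157)
```

View pics/on.png

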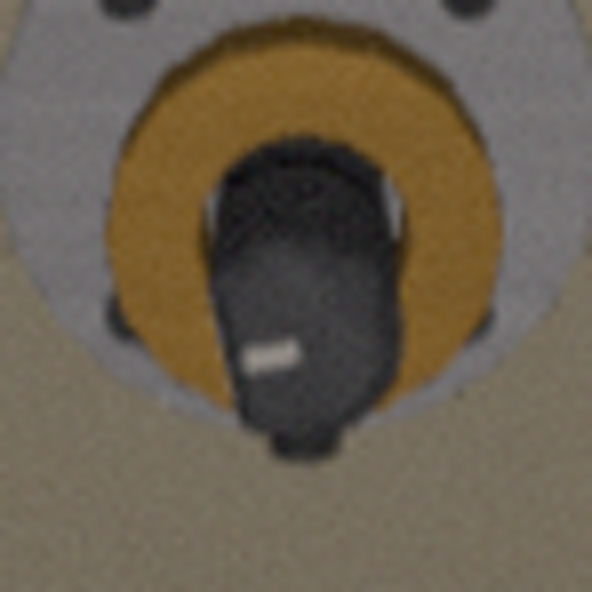

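The collar sits on the boss with its screw at crop (305,445), pointing straight out of the gap. The mark runs from (300,350) to (243,362), so the flat is at about 2.0 rad. Next I grip the spindle across the flat.

```bash
python3 - <<'E'
from h import *
p=[.5360,-.1335]
gripper_to(.045); movep([*p,.18],[np.pi,0,.43]); move_l([*p,.099],.12,max_force=15); hold(.2); print(st())
gripper_to(.005,60); hold(.3); print(st(),observe()["opening"])
E
```

```text
(18.3167, array([ 0.5367, -0.1338,  0.1001]), array([ 3.14e+00, -1.00e-03,  4.30e-01]), array([-0.2,  0.4,  0.9]), array([0.02, 0.06, 0.06]), 0.0451, 0.0)
(18.9833, array([ 0.5364, -0.134 ,  0.0996]), array([ 3.14e+00, -1.00e-03,  4.30e-01]), array([-0.8, -3.7,  5.4]), array([-0.47,  0.08,  0.08]), 0.0161, 59.0) 0.016062493182744386
```

```bash
python3 - <<'E'
from h import *
p=[.5362,-.1337]
for y in (.9,1.4,1.829):
    movep([*p,.0995],[np.pi,0,y]); hold(.1); print(st())
hold(.3); print(st())
gripper_to(.045); hold(.2); print(st())
gripper_to(.005,60); hold(.3); print("regrip",st())
E
```

```text
(19.6083, array([ 0.5369, -0.1338,  0.0996]), array([ 3.14e+00, -1.00e-03,  8.97e-01]), array([ 5.2, -2.8, -0. ]), array([-0.38, -0.71,  0.02]), 0.0161, 58.7)
(20.2583, array([ 0.5373, -0.1334,  0.0996]), array([ 3.139e+00, -1.000e-03,  1.397e+00]), array([ 6.9, -0.8, -1.2]), array([-0.15, -0.93,  0.09]), 0.016, 58.9)
(20.85, array([ 0.5375, -0.1329,  0.0996]), array([ 3.139, -0.   ,  1.827]), array([ 7.7,  0.1, -1.7]), array([ 0.15, -1.03,  0.06]), 0.0158, 58.9)
(21.15, array([ 0.5375, -0.1329,  0.0996]), array([ 3.139, -0.   ,  1.827]), array([ 7. ,  0.8, -1.3]), array([ 0.1 , -1.13,  0.  ]), 0.016, 58.9)
(21.7417, array([ 0.5361, -0.1337,  0.0995]), array([-3.141, -0.   ,  1.829]), array([ 0.1, -0. ,  0. ]), array([-0.02,  0.  ,  0.03]), 0.0449, 0.0)
regrip (22.4, array([ 0.5376, -0.1334,  0.0999]), array([3.139e+00, 1.000e-03, 1.829e+00]), array([ 4.9,  0.9, -1.1]), array([ 0.22, -0.56, -0.  ]), 0.016, 58.8)
```

The finger lies on the flat: the opening is 16.0 mm against about 18.7 for the round, and the grip centre shifted 1.3 mm away from the flat. Release and look.

```bash
python3 - <<'E'
from h import *
p=[.5362,-.1335]
gripper_to(.068,40); hold(.1)
move_l([.5362,-.1337,.2],.2)
movep([*p,.2],[np.pi,0,.258]); hold(.4); print(st())
c,im,d=snap("wrist","w_turn")
print(upcrop(im,px(c,np.array([*p,.12])),37,"turn",8)); print(px(c,np.r_[p,.093]),px(c,np.r_[p,.135]))
print(collar(c,im,.093,px(c,np.r_[p,.093])))
E
```

```text
(25.4917, array([ 0.5362, -0.1335,  0.2001]), array([ 3.142, -0.   ,  0.258]), array([0. , 0.3, 0.1]), array([-0.01, -0.02,  0.02]), 0.0679, 0.0)
(214, 157)
[251.3594922  185.87323437] [251.41231189 201.00928165]
(array([ 0.53647375, -0.13325192]), np.float64(0.020977517046709686))
```

View pics/turn.png

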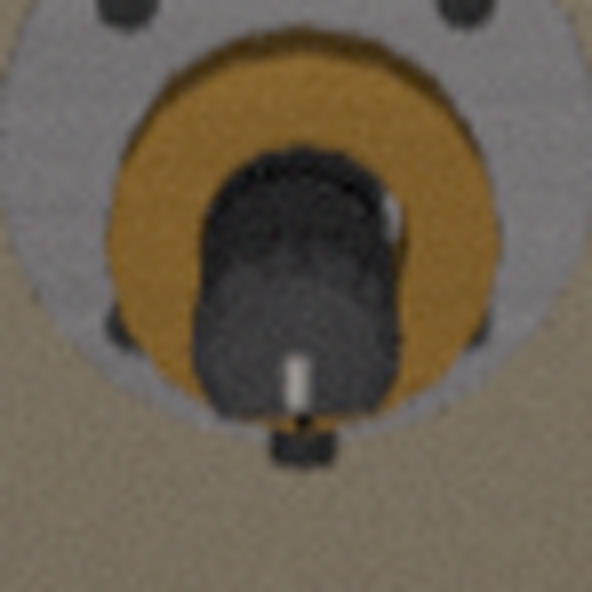

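The mark runs straight toward the gap, from (297,355) to (297,410). The flat edge is square and the screw at (303,447) is right over it. Grip the collar and raise it 10 mm.

```bash
python3 - <<'E'
from h import *
p=[.5361,-.1332]
move_l([*p,.075],.15,max_force=15); print(move_l([*p,.0668],.03,max_force=10)); hold(.3); print(st())
gripper_to(.03,40); hold(.4); o=observe(); z0=o["eef_pos"][2]; print(st())
zc=.0668+.010+(z0-.0668)
move_l([*p,zc],.02); hold(.4); z1=observe()["eef_pos"][2]; print(z0,z1,st())
for f,n in (("scene","sc_end"),("wrist","w_end")):
    c,im,d=snap(f,n); b=px(c,np.array([*p,.1])); s=40 if f=="scene" else 50
    print(f,b,upcrop(im,b,s,n+"_c",6))
a=cv2.imread("pics/sc_end_c.png"); b=cv2.imread("pics/w_end_c.png"); b=cv2.resize(b,(a.shape[1],)*2) ; cv2.imwrite("pics/end.png",cv2.resize(np.hstack([a[:,:],b]),(800,400)))
# top height by wrist depth, collar circle
vv,uu=np.mgrid[0:384,0:512]; O,dr=ray(c,np.c_[uu.ravel(),vv.ravel()]); P=O+dr*d.ravel()[:,None]
h=cv2.cvtColor(im,cv2.COLOR_RGB2HSV).reshape(-1,3); r=np.hypot(*(P[:,:2]-p).T)
m=(r<.021)&(r>.012)&(h[:,0]>15)&(h[:,0]<33)&(h[:,1]>90)&(P[:,2]>.095); print("top z",np.median(P[m][:,2]),m.sum())
E
```

```text
False
(27.25, array([ 0.5362, -0.1332,  0.0669]), array([ 3.141, -0.   ,  0.258]), array([-0.1, -0.7, -0.4]), array([-0.02, -0.03, -0.03]), 0.0677, 0.0)
(27.9917, array([ 0.5363, -0.1332,  0.067 ]), array([ 3.141, -0.   ,  0.258]), array([-0.8,  1.5,  4.1]), array([ 0.07,  0.08, -0.02]), 0.0432, 41.2)
0.06704438608586541 0.07694960137137745 (29.05, array([ 0.536 , -0.1332,  0.0769]), array([-3.141,  0.   ,  0.258]), array([ 0.4, -0.3, -1.8]), array([0.02, 0.03, 0.07]), 0.043, 41.0)
scene [241.62318593 215.71430176] (201, 175)
wrist [251.69699043 262.51121784] (201, 212)
top z 0.10199241891639646 3612
```

View pics/end.png

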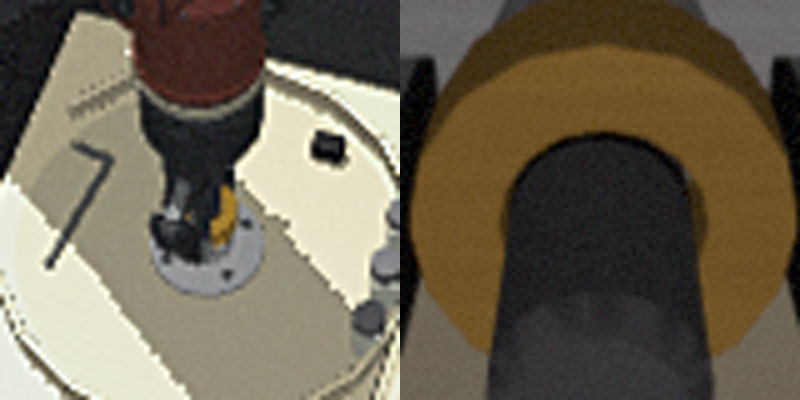

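The collar is held around the spindle, free of the bearing: the wrist carries only its weight, and it rose 9.9 mm, which puts the top face at 103 mm. The fingers are to either side of it. Handing in.

```bash
python3 -c "
from plant import *
print(job_done())"
```

```text
the job is handed in; nothing more can be done
None
```

The job is handed in: the collar is on the spindle and held with its top face level with the black line, by my measurements, with its screw squarely over the flat, the flat facing the loading gap, and the fingers clear of the screw.

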